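# Unscrew the dust cap of a pedal of unknown thread hand

### The arm

A 7-joint arm with a two-finger parallel gripper is mounted at the origin on a cart in front of the work surface, level with it; the furniture and walls round the work are solid. World frame = base frame: x ahead of the robot, y to its left, z up, the work surface at z = 0. Lengths are in m, angles in rad, forces in N, time in s.
With the tool pointing down it reaches from about 0.4 to 0.85 m from the base axis. Payload 10.4 kg.
Tool frame: the origin (TCP) lies on the centre line of the jaws, within the pads' length; the fingertips stand 11 mm ahead of it and the grasp point (between the pads) lies 8 mm behind it (tip_reach is the distance from the TCP to the fingertips, in m); z points along the fingers, y is the line along which they close (so a half turn about z gives the same grasp; the last joint's range is limited). The gripper opens to 85 mm and grips with 20 to 120 N. Pads are 22 mm wide; open, the fingers measure 114 mm over their backs; the gripper's body (76 mm by 85 mm) begins 54 mm behind the grasp point. The pads swing forward as they close: fully open they stand 13 mm farther back than shut.
Start: joints at [1.29, 0.332, -0.065, 1.46, 0.022, 1.35, -0.088], TCP at [0.159, -0.604, 0.242] pointing down, gripper open.
Joint ranges: [-2.6, 2.6], [-0.5, 2.12], [-1.47, 1.34], [0.16, 2.42], [-1.27, 4.41], [0.06, 2.06], [-2.6, 2.6]. Speed limits (rad/s): [2.22, 2.22, 2.79, 2.79, 3.14, 3.14, 3.14].

### API

Orientations are given as a unit quaternion [x, y, z, w].
In Python, from workcell import get_obs, camera, hand_in, tip_reach gives the robot as it stands. The module is installed in compiled form; this text tells all that it offers.
- The arm moves only by the tool move_arm, never from a script. Its argument "plan" is a list of rows, each an object with "delta_pos": the shift along the tool's x, y, z in fractions of the full range, 1 being 0.8 m, a list of three; "turn": the turn, a rotation vector about the tool's x, y, z in fractions of the full range, 1 being 2 rad, a list of three; "fingers": the closure, from 0 (fully open) to 1 (shut). A call has 1 to 12 rows; each row is the pose to reach, as a shift and turn from the pose commanded when the call began, along the tool's axes at that moment; what a row does not reach only later rows make up. A row lasts 1/8 s, in which the tool goes at most 62.5 mm and 10.7 degrees, less where a joint would pass 70% of its speed; a pose out of reach is approached as far as the arm can. Shift and turn numbers lie between -1 and 1, and a call with a number outside is refused. A call with a gripper value outside its range is refused whole. The fingers move at their own pace and stop on an object; "force" is the grip in N (left out, the last holds). Time passes only in rows, so rows that repeat a pose let the fingers close. It gives the time, the measured TCP pose, the force, the opening and the grip force at its end, in the units of the state.
- get_obs(): the state, without advancing time (a new reading comes with each control period).
- camera(name): name is "side" or "top"; returns a dict with "color" (420x560x3 uint8, red, green, blue), "range_z" (420x560 float32, m along the optical axis (not along the pixel's ray), 0 where there is no reading), "fx", "fy", "cx", "cy" (pixels), "R" (3x3) and "t" (3): a world point X has camera coordinates R X + t. Camera axes: x right, y down, z forward; pixel columns grow to the right and rows downward; lengths in m; the calibration is good to about 2 mm. A picture is of the moment at which its call begins.
- hand_in(): hands the job in; it is judged then, once.
The state is a dict: "clock": time; "joint_pos": joint angles; "joint_velocities": joint speeds; "tau": joint torques, N m; "position": TCP position; "ee_rot": TCP orientation; "ft_force": force on the tool from outside, world axes, zero at the start; "torque": the same for the moment, N m; "grip_width": opening from 0.0 (shut) to 1.0 (fully open); "grasp_force": force on a finger pad.
Only numpy, scipy, OpenCV 4.12 (cv2) and the standard library are available. Lean on these libraries where they do the work, as an engineer would, in place of code of your own. Each camera call takes 0.05 s, during which the arm holds its last target. There are 200 camera calls.

### The job

A pair of bicycle pedals stands clamped for greasing, one with a left-hand and one with a right-hand cap thread, but the markings are worn off: try the round dust cap of the pedal on your left one way and then the other to find which way it loosens, unscrew it and lift it straight off. Finish while still holding the cap level in the gripper, about 10 cm above its pedal: do not put it down or let go of it. Leave the other pedal's cap screwed home and the things round about where they are.

Things in the scene. Friction and masses are not known exactly. Their poses are not given: they have to be found in the camera images.
- pedal_1: cage pedal upright in a bolted-down soft-jaw clamp, its mate looks alike; origin on the bench under the clamp's centre, z up along the axle. Clamp base 126 (x) x 86 (y) x 12 mm, T-screw reaching 80 mm to -x; cage 24 x 93 mm, up to z = 119; barrel of 36 mm diameter up to z = 126.5, under the cap. One of the pair has a left-hand cap thread, the other a right-hand one; either may stand left.
- pedal_2: cage pedal upright in a bolted-down soft-jaw clamp, its mate looks alike; origin on the bench under the clamp's centre, z up along the axle. Clamp base 126 (x) x 86 (y) x 12 mm, T-screw reaching 80 mm to -x; cage 24 x 93 mm, up to z = 119; barrel of 36 mm diameter up to z = 126.5, under the cap. One of the pair has a left-hand cap thread, the other a right-hand one; either may stand left.
- cap_1: fluted round steel dust cap of pedal_1, 40 mm diameter, 24 mm tall, about 90 g; origin at the centre of its underside, z up its axis, x along the dark coin slot (27 x 3 mm) on top. Screwed home its underside is 128 mm, its top 152 mm above the bench, x along the pedal's x. 9 mm of clear height between its rim and the cage below.
- cap_2: fluted round steel dust cap of pedal_2, 40 mm diameter, 24 mm tall, about 90 g; origin at the centre of its underside, z up its axis, x along the dark coin slot (27 x 3 mm) on top. Screwed home its underside is 128 mm, its top 152 mm above the bench, x along the pedal's x. 9 mm of clear height between its rim and the cage below.
- neck_1 (a point): on pedal_1's axis, 149 mm above the bench: top of its steel neck with coarse two-start thread, inside the cap. Tightening, the cap meets a hard stop within 0.13 rad (a 10 to 60 N grip then slips round it). Loosening, it turns easily without needing to be raised, cannot be pulled off sooner, and lifts straight off after over a quarter turn (free 1.5 to 2.15 rad; next thread start blocks at 2.3).
- neck_2 (a point): on pedal_2's axis, 149 mm above the bench: top of its steel neck with coarse two-start thread, inside the cap. Tightening, the cap meets a hard stop within 0.13 rad (a 10 to 60 N grip then slips round it). Loosening, it turns easily without needing to be raised, cannot be pulled off sooner, and lifts straight off after over a quarter turn (free 1.5 to 2.15 rad; next thread start blocks at 2.3).
- grease_can: bystander: brown tin can, 66 mm diameter, 81 mm tall, origin under its centre
- tape_roll: bystander: roll of black tape lying flat, 62 mm diameter, 19 mm high, origin under its centre
- cone_spanner: bystander: flat steel cone spanner, 144 x 22 x 8 mm, origin under its centre, x along it
There are look-alikes about, which are no part of the job. What is shaped like the cap_2 but green or pink is not meant.

How it is judged:
By the outcome, as a careful person would: the job done as asked, in the order asked, and still so for the second after the job is handed in, while the arm keeps its last pose, push and grip.
It also fails if it takes over 48 s, if anything falls off the work surface, if the arm or the gripper's body presses on something with over 40 N, if the wrist force passes 120 N, or if a joint passes its speed limit or range.

## Working session

There is one attempt and no reset: what is moved stays moved. The work goes in short steps, Python scripts to look and compute and a tool call to move; the robot and the scene stay as the last step left them, time stands still between calls to the robot, and variables do not carry over. Pictures are saved under pics/ and viewed, at most 10 in all, crops included, and the job is handed in when it is done.

Besides the shell and the picture viewer there is one more tool, called after "Emit:" as name(argument=value, ...), one argument or row to a line, values as JSON. move_arm: Moves the arm, as the interface text tells. Its arguments: {"type":"object","properties":{"plan":{"type":"array","items":{"type":"object","properties":{"delta_pos":{"type":"array","items":{"type":"number"}},"turn":{"type":"array","items":{"type":"number"}},"fingers":{"type":"number"}}}},"force":{"type":"number"}},"required":["plan"]}

```bash
mkdir -p pics; cat > h.py <<'E'
import numpy as np,cv2
from workcell import *
def world(c,u,v):
    z=c["range_z"][v,u]; p=np.array([(u-c["cx"])/c["fx"]*z,(v-c["cy"])/c["fy"]*z,z]); return c["R"].T@(p-c["t"])
def cloud(c):
    v,u=np.mgrid[0:420,0:560]; z=c["range_z"]
    p=np.stack([(u-c["cx"])/c["fx"]*z,(v-c["cy"])/c["fy"]*z,z],-1)
    return (p-c["t"])@c["R"]
E
python3 - <<'E'
from h import *
o=get_obs(); print(o, tip_reach if not callable(tip_reach) else tip_reach())
for n in ("side","top"):
    c=camera(n); cv2.imwrite(f"pics/{n}0.png",c["color"][...,::-1]); np.savez(f"{n}0.npz",**c)
    print(n,c["R"].round(3).tolist(),c["t"],c["fx"])
    P=cloud(c); m=(abs(P[...,2]-.152)<.006)&(c["range_z"]>0)
    k,l,s,ce=cv2.connectedComponentsWithStats(m.astype(np.uint8))
    for i in range(1,k):
        if s[i,4]>60: print(ce[i].round(),s[i],P[l==i].mean(0).round(4),P[l==i].min(0).round(3),P[l==i].max(0).round(3))
E
```

```text
{'clock': 0.0, 'joint_pos': array([ 1.29038961,  0.33291453, -0.06467821,  1.46096017,  0.02158649,
        1.34991699, -0.08850053]), 'joint_velocities': array([ 3.88697121e-05,  7.44680489e-04, -1.96186379e-04, -1.25228349e-04,
        9.69086427e-04, -4.31392265e-04, -1.69856977e-03]), 'tau': array([ 3.63669524e-04, -6.25451016e+01,  4.92024980e-02, -3.91601980e+01,
        1.61420123e-02,  1.00512343e-02, -3.49990023e-05]), 'position': array([ 0.15924073, -0.60398587,  0.24148023]), 'ee_rot': array([ 9.91703353e-01,  1.28545297e-01, -1.28482732e-04, -7.41051118e-04]), 'ft_force': array([ 0.08357479, -0.47630405, -0.26674124]), 'torque': array([0.06288513, 0.03342132, 0.00513181]), 'grasp_force': 0.0, 'grip_width': 1.0001470844905676} 0.011
side [[-0.952, -0.307, -0.015], [-0.166, 0.553, -0.817], [0.259, -0.775, -0.577]] [0.52812043 0.22650217 0.84317053] 393.94566789884556
[333.  59.] [274  52 113  24 332] [ 0.6987 -1.3316  0.1518] [ 0.438 -1.414  0.146] [ 0.903 -1.01   0.158]
[425.  61.] [390  57  68   8 176] [ 0.2619 -1.3999  0.1522] [ 0.116 -1.415  0.146] [ 0.426 -1.384  0.158
[... 1445 characters left out ...]
8.] [237  31  96  16 316] [ 0.8984 -0.0136  0.1517] [ 0.895 -0.113  0.146] [0.901 0.089 0.158]
[487.  64.] [419  57 141  17 473] [ 0.8949 -0.4351  0.1518] [ 0.875 -0.584  0.146] [ 0.901 -0.296  0.158]
[288.  87.] [254  63  66  48 662] [ 0.7902 -0.0334  0.1517] [ 0.736 -0.099  0.146] [0.846 0.039 0.158]
[127. 139.] [116 127  18  18  62] [0.6356 0.2669 0.1514] [0.625 0.258 0.146] [0.662 0.287 0.158]
[ 17. 167.] [  0 149  25  30 120] [0.5482 0.4675 0.1517] [0.523 0.459 0.146] [0.586 0.494 0.158]
[204. 201.] [193 191  22  21 345] [0.5305 0.0953 0.1526] [0.511 0.075 0.146] [0.551 0.116 0.157]
[321. 221.] [311 211  21  21 344] [ 0.5226 -0.1331  0.1524] [ 0.503 -0.153  0.146] [ 0.542 -0.114  0.157]
```

View pics/side0.png

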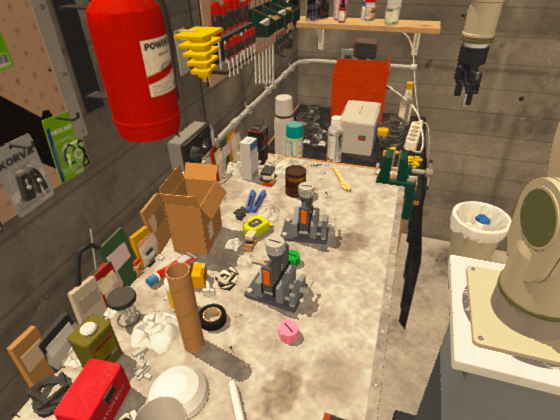

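View pics/top0.png

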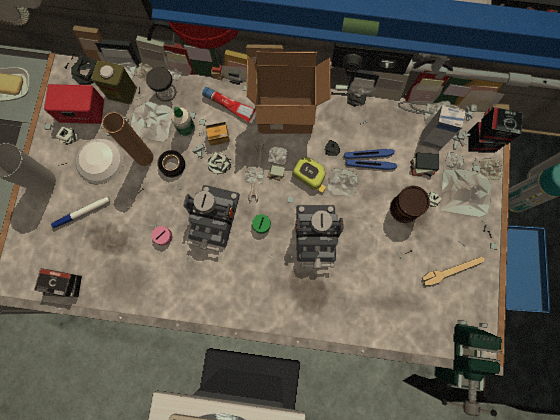

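```bash
python3 - <<'E'
from h import *
c=np.load("top0.npz"); s=np.load("side0.npz")
a=c["color"][175:245,170:350,::-1]
cv2.imwrite("pics/crop.png",cv2.resize(a,None,fx=4.4,fy=4.4,interpolation=cv2.INTER_CUBIC))
for n,q in (("top",c),("side",s)):
    P=cloud(q); 
    for x,y in ((.5305,.0955),(.5228,-.133)):
        m=(abs(P[...,2]-.152)<.004)&(np.hypot(P[...,0]-x,P[...,1]-y)<.025)
        (cc,r)=cv2.minEnclosingCircle((P[m][:,:2]*1000).astype(np.float32)); print(n,cc,r,P[m].mean(0))
        # slot direction: dark pixels
        g=q["color"].mean(-1); mm=m&(np.hypot(P[...,0]-cc[0]/1e3,P[...,1]-cc[1]/1e3)<.015)
        t=np.percentile(g[mm],25); d=P[mm&(g<t)][:,:2]; w,V=np.linalg.eigh(np.cov(d.T)); print(" slot",np.arctan2(V[1,1],V[0,1]),w)
        # surrounding heights
    m=(P[...,2]>.02)&(P[...,0]>.3)&(P[...,0]<.72)&(abs(P[...,1])<.4)&(q["range_z"]>0)
    k,l,st,ce=cv2.connectedComponentsWithStats(m.astype(np.uint8))
    for i in range(1,k):
        if st[i,4]>40: print(n,ce[i].round(),P[l==i].min(0).round(3),P[l==i].max(0).round(3))
E
```

```text
top (531.1317138671875, 95.8746337890625) 20.162151336669922 [0.53062944 0.09548746 0.15269079]
 slot 3.001784256470918 [1.92872334e-05 5.89395331e-05]
top (522.925537109375, -132.94314575195312) 20.048643112182617 [ 0.52277684 -0.13317313  0.15242945]
 slot -2.9862869341658342 [1.27381737e-05 6.04484424e-05]
top [384.  25.] [ 0.584 -0.295  0.387] [0.72  0.114 0.694]
top [ 92. 114.] [0.711 0.394 0.021] [0.72  0.4   0.075]
top [129. 136.] [0.624 0.247 0.02 ] [0.72  0.384 0.21 ]
top [181. 125.] [0.705 0.176 0.02 ] [0.72  0.212 0.105]
top [216. 135.] [0.695 0.091 0.02 ] [0.72  0.142 0.043]
top [ 99. 158.] [0.58  0.335 0.02 ] [0.667 0.4   0.038]
top [198. 149.] [0.658 0.14  0.02 ] [0.685 0.165 0.04 ]
top [332. 150.] [ 0.701 -0.162  0.02 ] [ 0.72  -0.132  0.035]
top [218. 163.] [0.624 0.08  0.02 ] [0.672 0.128 0.037]
top [425. 164.] [ 0.679 -0.382  0.02 ] [ 0.72  -0.326  0.055]
top [309. 172.] [ 0.622 -0.138  0.02 ] [ 0.688 -0.065  0.036]
top [276. 172.] [ 0.628 -0.046  0.021] [ 0.652 -0.01   0.055]
top [343. 181.] [ 0.628 -0.207  0.02 ] [ 0.662 -0.153  0.038]
top [413. 203.] [ 0.572 -0.3
[... 926 characters left out ...]
34  0.033]
side [253. 229.] [ 0.623 -0.138  0.02 ] [ 0.686 -0.01   0.051]
side [281. 273.] [ 0.45 -0.03  0.02] [0.568 0.144 0.154]
side [186. 300.] [0.624 0.09  0.02 ] [0.72  0.3   0.207]
side [227. 276.] [0.624 0.079 0.02 ] [0.673 0.125 0.033]
side [208. 287.] [0.66  0.138 0.02 ] [0.682 0.165 0.038]
side [167. 328.] [0.689 0.247 0.02 ] [0.719 0.294 0.035]
side [288. 328.] [0.451 0.179 0.02 ] [0.489 0.221 0.027]
side [143. 349.] [0.713 0.328 0.021] [0.72  0.345 0.037]
side [140. 366.] [0.688 0.345 0.02 ] [0.72  0.383 0.045]
side [123. 372.] [0.711 0.394 0.02 ] [0.719 0.4   0.073]
side [179. 383.] [0.582 0.338 0.02 ] [0.664 0.4   0.034]
side [331. 417.] [0.328 0.359 0.049] [0.362 0.372 0.054]
```

View pics/crop.png

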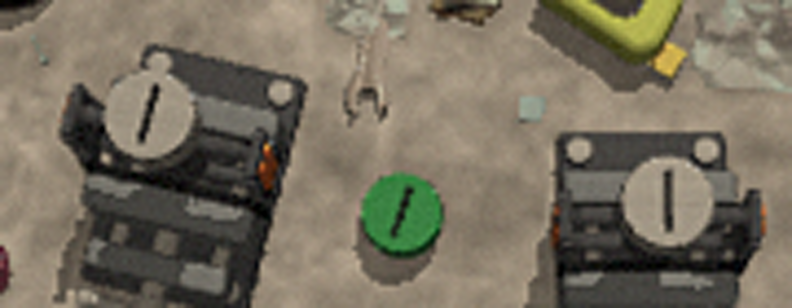

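```bash
cat >> h.py <<'E'
from scipy.spatial.transform import Rotation as Ro
def delta(target):
    o=get_obs(); return Ro.from_quat(o["ee_rot"]).inv().apply(np.array(target)-o["position"]).round(4)
E
python3 - <<'E'
from h import *
for t in ([.2,-.57,.32],[.42,-.35,.32],[.531,.0955,.30]): print(delta(t))
E
```

```text
[ 0.0481 -0.0226 -0.0784]
[ 0.3169 -0.1793 -0.0782]
[ 0.5378 -0.5817 -0.0577]
```

The side view shows two clamped pedals with grey caps at (274,242) and (306,186). The top view shows them at (204,201) and (321,221). The green cap at top (261,223) and the pink one at (161,235) lie loose on the bench and are decoys. The crop confirms that the steel slotted cap at top (204,201), y=+0.096, sits on the robot's left pedal, so that is the one meant.

The manual's scale: shifts go in shares of 0.8 m and turns go in shares of 2 rad. Converting my numbers, 0.46 m / 0.8 = 0.575, -0.43 m / 0.8 = -0.5375, -1.49 rad / 2 = -0.745.

Emit:
move_arm(
  plan=[
    {"delta_pos":[0.025,-0.0125,-0.075],"turn":[0,0,0],"fingers":0},
    {"delta_pos":[0.075,-0.0375,-0.1],"turn":[0,0,-0.075],"fingers":0},
    {"delta_pos":[0.1375,-0.075,-0.1],"turn":[0,0,-0.15],"fingers":0},
    {"delta_pos":[0.2,-0.1125,-0.1],"turn":[0,0,-0.225],"fingers":0},
    {"delta_pos":[0.2625,-0.15,-0.1],"turn":[0,0,-0.3],"fingers":0},
    {"delta_pos":[0.325,-0.1875,-0.1],"turn":[0,0,-0.375],"fingers":0},
    {"delta_pos":[0.3875,-0.225,-0.1],"turn":[0,0,-0.45],"fingers":0},
    {"delta_pos":[0.425,-0.2875,-0.1],"turn":[0,0,-0.525],"fingers":0},
    {"delta_pos":[0.4625,-0.35,-0.1],"turn":[0,0,-0.6],"fingers":0},
    {"delta_pos":[0.5,-0.4125,-0.1],"turn":[0,0,-0.675],"fingers":0},
    {"delta_pos":[0.5375,-0.475,-0.1],"turn":[0,0,-0.745],"fingers":0},
    {"delta_pos":[0.575,-0.5375,-0.1],"turn":[0,0,-0.745],"fingers":0},
  ],
)

```text
clock: 1.6
position: [0.4946, -0.0695, 0.3222]
ee_rot: [0.641, 0.767, -0.0, 0.0]
ft_force: [1.3, -0.5, 1.3]
grip_width: 0.997
grasp_force: 0.0
```

```bash
python3 - <<'E'
from h import *
o=get_obs(); print(o["joint_pos"].round(3),Ro.from_quat(o["ee_rot"]).as_matrix().round(3))
for t in ([.531,.0955,.24],[.531,.0955,.137]): print(delta(t))
E
```

```text
[ 0.688  0.063 -0.663  1.625  0.039  1.467  0.201] [[-0.178  0.984 -0.   ]
 [ 0.984  0.178 -0.   ]
 [-0.    -0.    -1.   ]]
[0.156  0.0652 0.0821]
[0.156  0.0652 0.1851]
```

In the tool's units: 0.156 m / 0.8 = 0.195, 0.1 m / 0.8 = 0.125.

Emit:
move_arm(
  plan=[
    {"delta_pos":[0.0625,0.025,0.025],"turn":[0,0,0],"fingers":0},
    {"delta_pos":[0.125,0.0525,0.0625],"turn":[0,0,0],"fingers":0},
    {"delta_pos":[0.195,0.0813,0.1],"turn":[0,0,0],"fingers":0},
    {"delta_pos":[0.195,0.0813,0.1],"turn":[0,0,0],"fingers":0},
    {"delta_pos":[0.195,0.0813,0.1],"turn":[0,0,0],"fingers":0},
  ],
)

```text
clock: 2.22
position: [0.5309, 0.0935, 0.242]
ee_rot: [0.642, 0.767, -0.0, -0.0]
ft_force: [0.3, -1.1, 0.6]
grip_width: 1.001
grasp_force: 0.0
```

```bash
python3 - <<'E'
from h import *
o=get_obs(); print(o["joint_pos"].round(3),o["position"],o["torque"])
print(delta([.531,.0955,.137]))
E
```

```text
[ 0.44   0.228 -0.797  1.656  0.167  1.33  -0.207] [0.53092486 0.09350686 0.2419919 ] [-0.02312763 -0.00987165  0.02675337]
[0.002  0.0005 0.105 ]
```

In the tool's units: 0.105 m / 0.8 = 0.1313, 0.002 m / 0.8 = 0.0025.

Emit:
move_arm(
  plan=[
    {"delta_pos":[0.0025,0.0006,0.05],"turn":[0,0,0],"fingers":0},
    {"delta_pos":[0.0025,0.0006,0.0938],"turn":[0,0,0],"fingers":0},
    {"delta_pos":[0.0025,0.0006,0.1313],"turn":[0,0,0],"fingers":0},
    {"delta_pos":[0.0025,0.0006,0.1313],"turn":[0,0,0],"fingers":0},
    {"delta_pos":[0.0025,0.0006,0.1313],"turn":[0,0,0],"fingers":0.3},
    {"delta_pos":[0.0025,0.0006,0.1313],"turn":[0,0,0],"fingers":1},
    {"delta_pos":[0.0025,0.0006,0.1313],"turn":[0,0,0],"fingers":1},
    {"delta_pos":[0.0025,0.0006,0.1313],"turn":[0,0,0],"fingers":1},
    {"delta_pos":[0.0025,0.0006,0.1313],"turn":[0,0,0],"fingers":1},
    {"delta_pos":[0.0025,0.0006,0.1313],"turn":[0,0,0],"fingers":1},
  ],
  force=30,
)

```text
clock: 3.48
position: [0.5321, 0.0957, 0.1387]
ee_rot: [0.642, 0.767, 0.001, 0.001]
ft_force: [-1.3, -1.0, 6.1]
grip_width: 0.462
grasp_force: 29.5
```

```bash
python3 - <<'E'
from h import *
o=get_obs(); print(o["joint_pos"].round(3),o["position"],o["torque"],o["tau"][6])
for n in ("side",):
    c=camera(n); a=c["color"][150:290,190:370,::-1]
    cv2.imwrite("pics/g1.png",cv2.resize(a,None,fx=4.2,fy=4.2,interpolation=cv2.INTER_CUBIC))
E
```

```text
[ 0.403  0.327 -0.775  1.781  0.252  1.133 -0.277] [0.53211819 0.0957148  0.13873618] [-0.28725635  0.10003714  0.01095977] 0.01381256792228669
```

View pics/g1.png

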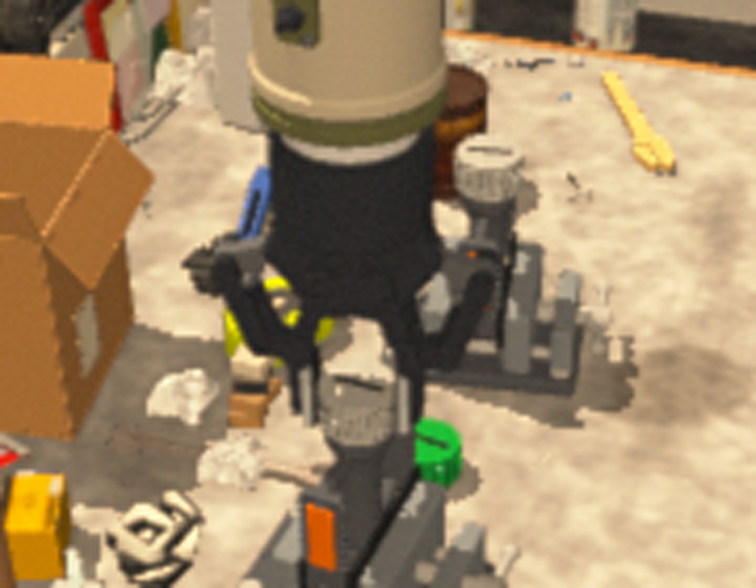

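The cap at crop pixel (360,400) is held between both pads, and its slot is visible. First I try counter-clockwise from above, which is −z in the tool frame.

In the tool's units: -0.3 rad / 2 = -0.15.

Emit:
move_arm(
  plan=[
    {"delta_pos":[0,0,0],"turn":[0,0,-0.05],"fingers":1},
    {"delta_pos":[0,0,0],"turn":[0,0,-0.1],"fingers":1},
    {"delta_pos":[0,0,0],"turn":[0,0,-0.15],"fingers":1},
    {"delta_pos":[0,0,0],"turn":[0,0,-0.15],"fingers":1},
  ],
)

```text
clock: 4.03
position: [0.5319, 0.0956, 0.1385]
ee_rot: [0.52, 0.854, 0.0, 0.001]
ft_force: [-1.0, -1.4, 5.3]
grip_width: 0.459
grasp_force: 32.0
```

```bash
python3 - <<'E'
from h import *
o=get_obs(); print(o["joint_pos"].round(3),o["position"],o["torque"],o["tau"][6])
c=camera("side"); a=c["color"][225:260,255:300,::-1]
cv2.imwrite("pics/g2.png",cv2.resize(a,None,fx=12,fy=12,interpolation=cv2.INTER_CUBIC))
E
```

```text
[ 0.442  0.341 -0.824  1.78   0.274  1.139  0.008] [0.5319308  0.09562111 0.13852723] [-0.08659871  0.20943494 -0.57418824] 1.4297254756093025
```

View pics/g2.png

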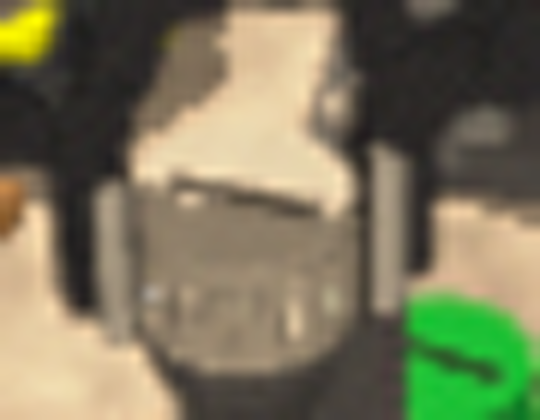

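The moment of −0.57 N m resisted the turn, about what the slip limit would give, so counter-clockwise tightens. Now the other way.

In the tool's units: 0.6 rad / 2 = 0.3.

Emit:
move_arm(
  plan=[
    {"delta_pos":[0,0,0],"turn":[0,0,0.05],"fingers":1},
    {"delta_pos":[0,0,0],"turn":[0,0,0.1],"fingers":1},
    {"delta_pos":[0,0,0],"turn":[0,0,0.15],"fingers":1},
    {"delta_pos":[0,0,0],"turn":[0,0,0.2],"fingers":1},
    {"delta_pos":[0,0,0],"turn":[0,0,0.25],"fingers":1},
    {"delta_pos":[0,0,0],"turn":[0,0,0.3],"fingers":1},
    {"delta_pos":[0,0,0],"turn":[0,0,0.3],"fingers":1},
  ],
)

```text
clock: 4.95
position: [0.5322, 0.0964, 0.1385]
ee_rot: [0.749, 0.663, 0.001, 0.001]
ft_force: [3.0, 2.3, 5.1]
grip_width: 0.463
grasp_force: 31.4
```

```bash
python3 - <<'E'
from h import *
o=get_obs(); print(o["joint_pos"].round(3),o["position"],o["torque"],o["tau"][6])
c=camera("side"); a=c["color"][225:260,255:300,::-1]
cv2.imwrite("pics/g3.png",cv2.resize(a,None,fx=12,fy=12,interpolation=cv2.INTER_CUBIC))
E
```

```text
[ 0.363  0.315 -0.727  1.783  0.231  1.127 -0.561] [0.53224278 0.09636116 0.1384924 ] [ 0.38160985 -0.58411656  0.00115981] -1.043284647166729
```

View pics/g3.png

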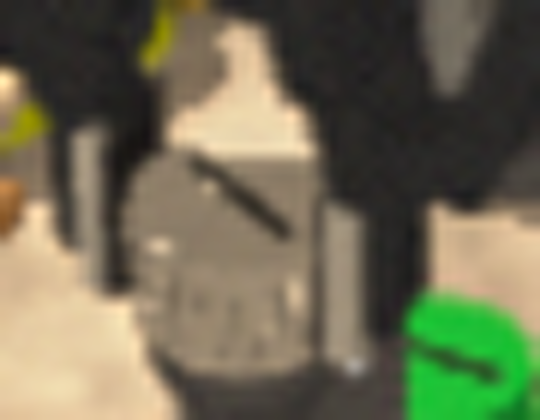

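The slot now runs from crop (190,155) to (290,237), so the cap followed the gripper clockwise: that way loosens. Next I work out the cap angle from the slot's end pixels.

```bash
python3 - <<'E'
from h import *
c=np.load("side0.npz")
def ray(u,v,z=.152):
    d=c["R"].T@np.array([(u-c["cx"])/c["fx"],(v-c["cy"])/c["fy"],1]); o=-c["R"].T@c["t"]
    return (o+d*(z-o[2])/d[2])[:2]
def ang(p,q,s,off):
    a=ray(p[0]/s+off[0],p[1]/s+off[1]);b=ray(q[0]/s+off[0],q[1]/s+off[1]);print(a,b,np.arctan2(*(a-b)[::-1]),np.hypot(*(a-b)))
ang((330,378),(393,390),4.2,(190,150))
ang((172,182),(318,213),12,(255,225))
ang((190,155),(290,237),12,(255,225))
E
```

```text
[0.54372086 0.09618434] [0.51103987 0.09588181] 0.009256648724742585 0.03268238947819221
[0.54202216 0.09623497] [0.51523723 0.09679802] -0.021018242786980917 0.026790847159707268
[0.54140054 0.08836265] [0.51791097 0.10423272] -0.5941768844911047 0.028348173159956955
```

In the tool's units: 1.32 rad / 2 = 0.66.

Emit:
move_arm(
  plan=[
    {"delta_pos":[0,0,0],"turn":[0,0,0.06],"fingers":1},
    {"delta_pos":[0,0,0],"turn":[0,0,0.12],"fingers":1},
    {"delta_pos":[0,0,0],"turn":[0,0,0.18],"fingers":1},
    {"delta_pos":[0,0,0],"turn":[0,0,0.24],"fingers":1},
    {"delta_pos":[0,0,0],"turn":[0,0,0.3],"fingers":1},
    {"delta_pos":[0,0,0],"turn":[0,0,0.36],"fingers":1},
    {"delta_pos":[0,0,0],"turn":[0,0,0.42],"fingers":1},
    {"delta_pos":[0,0,0],"turn":[0,0,0.48],"fingers":1},
    {"delta_pos":[0,0,0],"turn":[0,0,0.54],"fingers":1},
    {"delta_pos":[0,0,0],"turn":[0,0,0.6],"fingers":1},
    {"delta_pos":[0,0,0],"turn":[0,0,0.66],"fingers":1},
    {"delta_pos":[0,0,0],"turn":[0,0,0.66],"fingers":1},
  ],
  force=40,
)

```text
clock: 6.5
position: [0.533, 0.0959, 0.1386]
ee_rot: [0.998, 0.064, 0.002, -0.0]
ft_force: [6.2, 0.3, 3.8]
grip_width: 0.454
grasp_force: 39.9
```

```bash
python3 - <<'E'
from h import *
o=get_obs(); print(o["joint_pos"].round(3),o["position"],o["torque"],o["tau"][6])
c=camera("side"); a=c["color"][225:260,255:300,::-1]
cv2.imwrite("pics/g4.png",cv2.resize(a,None,fx=12,fy=12,interpolation=cv2.INTER_CUBIC))
E
```

```text
[ 0.205  0.278 -0.536  1.79   0.158  1.111 -1.826] [0.53304887 0.09587487 0.13857749] [ 0.17640904 -1.44087865 -0.06451689] -0.9365114383399487
```

View pics/g4.png

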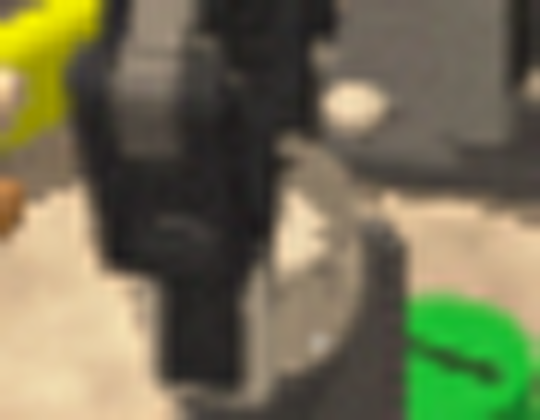

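The near finger hides the slot, but the moment about z stayed small, so the cap turned with the grip. I lift a little and check the force.

Emit:
move_arm(
  plan=[
    {"delta_pos":[0,0,-0.005],"turn":[0,0,0],"fingers":1},
    {"delta_pos":[0,0,-0.01],"turn":[0,0,0],"fingers":1},
    {"delta_pos":[0,0,-0.01],"turn":[0,0,0],"fingers":1},
  ],
)

```text
clock: 6.92
position: [0.5329, 0.0954, 0.146]
ee_rot: [0.998, 0.065, 0.002, 0.0]
ft_force: [8.6, 0.4, -1.1]
grip_width: 0.456
grasp_force: 42.1
```

Emit:
move_arm(
  plan=[
    {"delta_pos":[0,0,-0.0125],"turn":[0,0,0],"fingers":1},
    {"delta_pos":[0,0,-0.025],"turn":[0,0,0],"fingers":1},
    {"delta_pos":[0,0,-0.0438],"turn":[0,0,0],"fingers":1},
    {"delta_pos":[0,0,-0.0625],"turn":[0,0,0],"fingers":1},
    {"delta_pos":[0,0,-0.0813],"turn":[0,0,0],"fingers":1},
    {"delta_pos":[0,0,-0.1],"turn":[0,0,0],"fingers":1},
    {"delta_pos":[0,0,-0.1125],"turn":[0,0,0],"fingers":1},
    {"delta_pos":[0,0,-0.1213],"turn":[0,0,0],"fingers":1},
    {"delta_pos":[0,0,-0.1213],"turn":[0,0,0],"fingers":1},
    {"delta_pos":[0,0,-0.1213],"turn":[0,0,0],"fingers":1},
  ],
)

```text
clock: 8.18
position: [0.531, 0.0957, 0.2418]
ee_rot: [0.998, 0.064, -0.0, 0.0]
ft_force: [-1.0, 0.7, -0.8]
grip_width: 0.455
grasp_force: 43.8
```

```bash
python3 - <<'E'
from h import *
o=get_obs(); print(o["position"],o["torque"])
c=camera("side"); a=c["color"][150:290,190:370,::-1]
cv2.imwrite("pics/g5.png",cv2.resize(a,None,fx=4.2,fy=4.2,interpolation=cv2.INTER_CUBIC))
E
```

```text
[0.53097751 0.09567493 0.24178614] [ 0.00022515  0.00549323 -0.00724543]
```

View pics/g5.png

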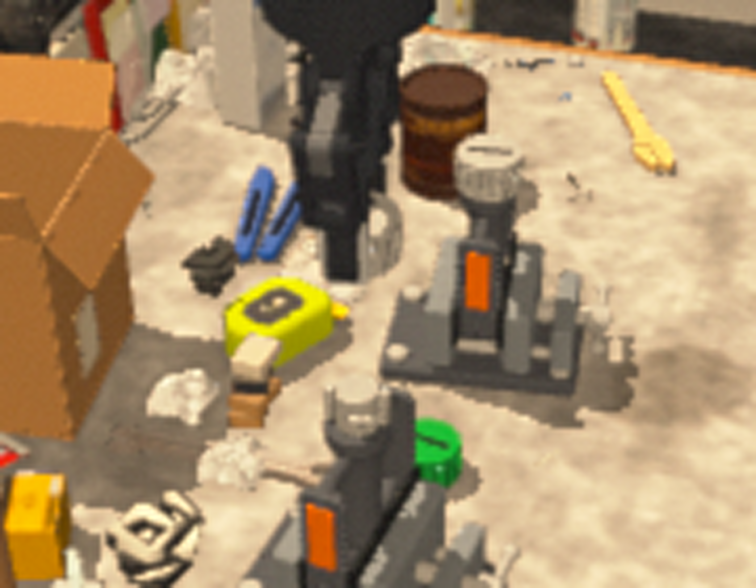

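The neck is bare at crop (355,405), and the cap sits in the jaws at (380,235). The other pedal's cap is still on. One check that the held cap is level.

```bash
python3 - <<'E'
from h import *
for n in ("side","top"):
    c=camera(n); P=cloud(c); m=(np.hypot(P[...,0]-.531,P[...,1]-.0957)<.019)&(abs(P[...,2]-.255)<.012)
    d=P[m]; print(n,len(d))
    if len(d)>10:
        z=d[:,2]; print(np.percentile(z,[5,25,50,75,95]).round(4))
        t=d[abs(z-np.percentile(z,80))<.004]; A=np.c_[t[:,:2]-[.531,.0957],np.ones(len(t))]; print(len(t),np.linalg.lstsq(A,t[:,2],rcond=None)[0])
E
```

```text
side 44
[0.2498 0.2538 0.2542 0.2548 0.2558]
40 [0.02810147 0.00194628 0.25476895]
top 55
[0.2542 0.255  0.2563 0.2576 0.2589]
54 [ 0.02003297 -0.04512446  0.25626263]
```

```bash
python3 -c "
from workcell import *
print(hand_in())"
```

```text
the job is handed in; nothing more can be done
None
```

The left pedal's cap has a left-hand thread: it tightened counter-clockwise, so I unscrewed it clockwise and lifted it straight off. I handed in with the gripper holding it level, about 10 cm above its pedal, and the last picture shows the other pedal's cap still on.

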